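Complete the pink doughnut row and hold up its flavour tag

TASK

Pick up the stray pink doughnut and set it down, without dropping it, flat and centred on the paper round of the board that carries the other pink doughnuts. Then find the flavour tag with the pink stripe, take it by its clear part without the fingers touching its frosted end (the end with the small corner notch), and hold it in the air over that same board, label face up, the frosted end slanting upwards at about 35 degrees, roughly 15 cm above the counter. Finish while still holding it there, and leave the green tag, the cup, the jar and the tongs where they are.

Things in the scene. Friction and masses are not known exactly. Their poses are not given: they have to be found in the camera images.
- doughnut: The stray doughnut: a hard, lacquered display doughnut with pink glaze and white sprinkles, 60 g, lying flat on the counter. A ring 66 mm across and 28 mm tall with a hole too small for a finger; grip it across its outside like a disc. Origin at the centre of its underside, z up.
- board_pink: Fixed dark wooden board, 270 x 110 x 16 mm (x, y, z), lying on the counter, with two fixed pink doughnuts (66 mm across, tops 44 mm above the counter) at x = 0 and x = +85 mm and a free place at x = -85 mm. Origin at the centre of its underside; x along its length, away from the robot within about 12 degrees. It may be on either side.
- place_pink (a point): Centre of the white paper round (76 mm across) on the pink board's free place, on the board's top face, 16 mm above the counter.
- board_green: The same board with two fixed pistachio-green doughnuts and a free paper round; not the one wanted.
- tag_pink: Loose flat acrylic flavour tag, 110 x 36 x 8 mm, about 37 g, lying on the counter at any heading. Origin: centre of its underside; z out of its label face (up at the start), x along it to the frosted end. Clear from x = -55 to +20 mm, frosted (milky pale grey-blue) from +20 to +55 mm; square 10 mm notch in the frosted end's (+x, +y) corner; a 9 mm pink stripe crosses it.
- label_pink: The frosted end of the pink tag (rigidly part of it), 35 x 36 x 8 mm. Origin at its centre, 37.5 mm along the tag's x and 4 mm above its underside; axes as the tag's. Fingers must keep off it.
- tag_green: The same tag with a green stripe, lying flat; a bystander, leave it alone.
- cup: White ceramic cup, 76 mm across and 70 mm tall, standing; a bystander. Origin at the centre of its underside.
- jar: Amber glass jar with a steel cap, 64 mm across and 85 mm tall, standing; a bystander. Origin at the centre of its underside.
- tongs: Steel pastry tongs lying flat beyond the stray doughnut, about 45 x 210 x 10 mm (long in y); a bystander. Origin at the centre of the underside.
Not all that is in view belongs to the job. Of the things that look like the doughnut, the smallest one is meant.

How it is judged (in metres and radians):
On the way, in this order (a step that is already met when the one before it is completed fails the run):
1. The stray doughnut lies flat and released on the paper round of the pink board, within 13 mm of its centre (horizontal distance between doughnut and place_pink below 0.013 m and z of doughnut in the frame of place_pink below 0.005 m and angle between doughnut's own z axis and vertical below 0.12 rad and linear speed of doughnut below 0.03 m/s and contact force between the fingers and doughnut below 0.05 N), for 0.2 s.
2. After that, the pink tag is gripped and lifted more than 50 mm off the counter (height (world z) of tag_pink above 0.05 m and contact force between the fingers and tag_pink above 0.5 N), for 0.1 s.
At the end, for the whole second after the job is handed in: Doughnut flat, within 13 mm of the paper round's centre. Pink tag still gripped and still, its centre over the pink board (within 135 mm along, 60 mm across), 100-250 mm above the counter, touching neither board nor doughnuts, frosted end up at 20-50 degrees, label face within 51 degrees of up (horizontal distance between doughnut and place_pink below 0.013 m and z of doughnut in the frame of place_pink below 0.005 m and angle between doughnut's own z axis and vertical below 0.12 rad and contact force between the fingers and tag_pink above 0.5 N and angle between tag_pink's own x axis and vertical between 0.7 and 1.22 rad and angle between tag_pink's own z axis and vertical below 0.9 rad and x of tag_pink in the frame of board_pink between -0.135 and 0.135 m and y of tag_pink in the frame of board_pink between -0.06 and 0.06 m and height (world z) of tag_pink between 0.1 and 0.25 m and linear speed of tag_pink below 0.03 m/s and contact force between tag_pink and board_pink below 0.05 N and contact force between tag_pink and doughnut below 0.05 N); the arm keeps its last pose, push and grip.
It fails at once if The fingers touch the frosted end of the pink tag (contact force between the fingers and label_pink above 0.3 N).
It fails at once if The stray doughnut is let go more than 30 mm above the board (height (world z) of doughnut above 0.046 m and contact force between the fingers and doughnut below 0.02 N).
It fails at once if A bystander is disturbed (moved more than 20 mm) (distance of any of tag_green, cup, jar, tongs from where it was at the start of the episode above 0.02 m).
It also fails if it takes over 50 s, if anything falls off the work surface, if the arm or the gripper's body presses on something with over 40 N, if the wrist force passes 120 N, or if a joint passes its speed limit or range.

ROBOT

A 6-joint arm with a two-finger parallel gripper is mounted at the origin on the work surface. World frame = base frame: x ahead of the robot, y to its left, z up, the work surface at z = 0. Lengths are in m, angles in degrees, forces in N, time in s.
With the tool pointing down it reaches from about 0.35 to 0.875 m from the base axis. Payload 4.2 kg.
Tool frame: the origin (TCP) lies between the finger pads; the fingertips stand 17 mm ahead of it and the grasp point (between the pads) lies 2 mm behind it; z points along the fingers, y is the line along which they close (so a half turn about z gives the same grasp; the last joint's range is limited). The gripper opens to 87 mm and grips with 3 to 60 N. Pads are 19 mm wide; open, the fingers measure 117 mm over their backs; the gripper's body (75 mm by 190 mm) begins 51 mm behind the grasp point.
Start: joints at [-51.475, 22.042, 0.453, 0, -68.411, -14.817], TCP at [0.251, -0.572, 0.24] pointing down, gripper open.
Joint ranges: [-179.83, 179.83], [-69.29, 118.12], [-61.27, 80.66], [-181.25, 117.63], [-171.15, -9.14], [-177.46, 177.46]. Speed limits (degrees/s): [159.86, 159.86, 180, 180, 180, 180].

INTERFACE

Orientations are given as a 3x3 rotation matrix whose columns are the frame's x, y, z axes.
In Python, from station import r gives the robot as it stands.
- The arm moves only by the tool servo_tool, never from a script. Its argument "targets" is a list of rows, each a list of 5 numbers: the shift along the world's x, y, z in units of 30 mm (1.0 is 30 mm), then the turn about the world's z in rad, then the finger opening in mm, from 0 to 87. In form: [[x, y, z, turn, gripper], ...]. A call has exactly 5 rows; each row is the pose to reach, as a shift and turn from the pose commanded when the call began; what a row does not reach only later rows make up. A row lasts 1/12 s, in which the tool goes at most 41.7 mm and 7.16 degrees, less where a joint would pass 70% of its speed; a pose out of reach is approached as far as the arm can. A call with a gripper value outside its range is refused whole. The fingers move at their own pace and stop on an object; the grip force is fixed at half the most. Time passes only in rows, so rows that repeat a pose let the fingers close, or fill a call up. It gives the time, the measured TCP pose, the force, the opening and the grip force at its end, in the units of the state.
- r.sense(): the state, without advancing time (a new reading comes with each control period).
- r.capture(name): name is "side" or "top" or "wrist"; returns a dict with "pixels" (480x640x3 uint8, red, green, blue), "fx", "fy", "cx", "cy" (pixels), "world_from_camera" (4x4, takes a point from camera to world coordinates). Camera axes: x right, y down, z forward; pixel columns grow to the right and rows downward; lengths in m; the calibration is good to about 2 mm. A picture is of the moment at which its call begins. There is no depth.
- r.finish_job(): hands the job in; it is judged then, once.
The state is a dict: "time_s": time; "joints": joint angles; "joint_velocities": joint speeds; "effort": joint torques, N m; "tcp_pos": TCP position; "ee_rot": TCP orientation; "wrist_force": force on the tool from outside, world axes, zero at the start; "moment": the same for the moment, N m; "gripper_width": opening from 0.0 (shut) to 1.0 (fully open); "gripper_force": force on a finger pad.
Only numpy, scipy, OpenCV 4.12 (cv2) and the standard library are available. Lean on these libraries where they do the work, as an engineer would, in place of code of your own. Each camera call takes 0.05 s, during which the arm holds its last target. There are 200 camera calls.

## Working session

There is one attempt and no reset: what is moved stays moved. The work goes in short steps, Python scripts to look and compute and a tool call to move; the robot and the scene stay as the last step left them, time stands still between calls to the robot, and variables do not carry over. Pictures are saved under pics/ and viewed, at most 10 in all, crops included, and the job is handed in when it is done.

Besides the shell and the picture viewer there is one more tool, called as name(argument=value, ...), one argument or row to a line, values as JSON. servo_tool: Moves the arm, as the interface text tells. Its arguments: {"type":"object","properties":{"targets":{"type":"array","items":{"type":"array","items":{"type":"number"}}}},"required":["targets"]}

```bash
mkdir -p pics; cat > h.py <<'E'
import numpy as np, cv2
from station import r
def save(c,n): cv2.imwrite(f'pics/{n}.png',cv2.cvtColor(c['pixels'],cv2.COLOR_RGB2BGR))
def ray(c,u,v):
    T=np.array(c['world_from_camera']); d=T[:3,:3]@np.array([(u-c['cx'])/c['fx'],(v-c['cy'])/c['fy'],1.]); return T[:3,3],d/np.linalg.norm(d)
def onz(c,uv,z):
    o,d=ray(c,*uv); return o+d*(z-o[2])/d[2]
def tri(rays):
    A=sum(np.eye(3)-np.outer(d,d) for o,d in rays); b=sum((np.eye(3)-np.outer(d,d))@o for o,d in rays); return np.linalg.solve(A,b)
def proj(c,p):
    T=np.linalg.inv(np.array(c['world_from_camera'])); q=T[:3,:3]@p+T[:3,3]; return np.array([c['fx']*q[0]/q[2]+c['cx'],c['fy']*q[1]/q[2]+c['cy']])
E
python3 - <<'E'
from h import *
np.set_printoptions(precision=3,suppress=True)
for n in ('top','side'):
    c=r.capture(n); save(c,n+'0'); print(n,c['fx'],c['fy'],c['cx'],c['cy']); print(np.array(c['world_from_camera']))
E
```

```text
top 503.7658854097038 503.7658854097038 323.621749288814 243.48420898343744
[[ 0.001 -0.981  0.192  0.35 ]
 [-1.    -0.002 -0.009  0.009]
 [ 0.009 -0.192 -0.981  1.127]
 [ 0.     0.     0.     1.   ]]
side 564.503377667515 564.503377667515 323.7939975839613 238.16540996444166
[[-0.995 -0.051  0.084  0.444]
 [-0.098  0.518 -0.85   1.036]
 [-0.    -0.854 -0.52   0.658]
 [ 0.     0.     0.     1.   ]]
```

View pics/top0.png

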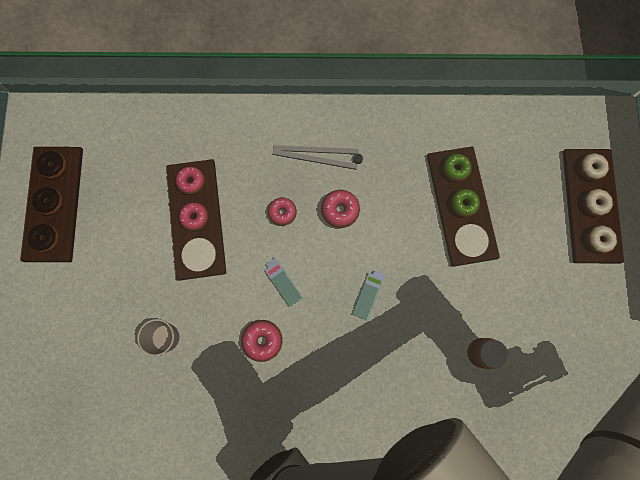

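View pics/side0.png

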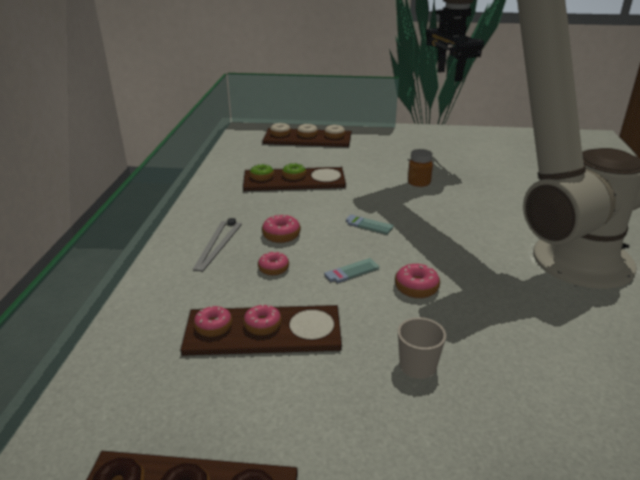

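Top view: the stray doughnut is at (282,211), the paper round at (199,254) on the pink board, and the pink-stripe tag at (282,282) with its frosted end towards (272,264). In the side view they are at (273,264), (311,324) and (352,271).

```bash
cat > m1.py <<'E'
from h import *
np.set_printoptions(precision=4,suppress=True)
def blob(c,lo,hi,near):
    hsv=cv2.cvtColor(c['pixels'],cv2.COLOR_RGB2HSV); m=cv2.inRange(hsv,np.array(lo),np.array(hi))
    if lo[0]==150: m|=cv2.inRange(hsv,np.array([0,lo[1],lo[2]]),np.array([4,255,255]))
    m=cv2.morphologyEx(m,cv2.MORPH_CLOSE,np.ones((3,3)))
    cs,_=cv2.findContours(m,cv2.RETR_EXTERNAL,cv2.CHAIN_APPROX_NONE)
    cs=[k for k in cs if cv2.contourArea(k)>15]
    def cen(k): M=cv2.moments(k); return np.array([M['m10'],M['m01']])/M['m00']
    k=min(cs,key=lambda k:np.linalg.norm(cen(k)-near)); return cen(k),k
if __name__=='__main__':
    T=r.capture('top');S=r.capture('side')
    P=([150,90,60],[180,255,255]);W=([10,0,140],[40,70,255])
    for n,lh,a,b in [('stray',P,(282,211),(273,263)),('round',W,(199,254),(311,324)),('d0',P,(193,215),(263,319)),('d1',P,(190,179),(213,320)),('stripe',P,(273,268),(338,274))]:
        ca,ka=blob(T,*lh,a); cb,kb=blob(S,*lh,b)
        p=tri([ray(T,*ca),ray(S,*cb)]); 
        print(n,ca,cv2.contourArea(ka),cb,cv2.contourArea(kb),'xyz',p,'reproj',proj(T,p)-ca,[onz(T,ca,z)[:2] for z in (.008,.016,.028,.044)])
    # tag blob in the top view
    for c,lo,near,nm in((T,[75,25,70],(282,282),'T'),(S,[75,25,70],(352,271),'S')):
        cc,k=blob(c,lo,[110,255,255],near); rect=cv2.minAreaRect(k)
        print('tag',nm,cc,cv2.contourArea(k),rect); print(np.array([onz(c,q,.008)[:2] for q in cv2.boxPoints(rect)]))
    for c,x,y,nm in((T,255,250,'T'),(S,315,250,'S')):
        cv2.imwrite(f'pics/tag{nm}.png',cv2.resize(cv2.cvtColor(c['pixels'][y:y+65,x:x+80],cv2.COLOR_RGB2BGR),None,fx=6,fy=6,interpolation=cv2.INTER_CUBIC))
E
python3 m1.py
```

```text
stray [281.5143 210.3658] 507.5 [272.928 260.771] 361.0 xyz [0.6416 0.0948 0.0223] reproj [0.0118 0.3878] [array([0.6464, 0.0959]), array([0.6442, 0.0953]), array([0.6411, 0.0944]), array([0.6368, 0.0931])]
round [289.6068 270.6136] 195701.5 [311.3251 323.8633] 812.0 xyz [ 0.5474  0.085  -0.1477] reproj [-0.0218 -7.1071] [array([0.5072, 0.0755]), array([0.5061, 0.075 ]), array([0.5044, 0.0743]), array([0.5021, 0.0734])]
d0 [192.4154 215.4474] 532.0 [261.8044 316.1628] 630.5 xyz [0.6253 0.2909 0.0389] reproj [0.0108 0.2813] [array([0.6337, 0.299 ]), array([0.6317, 0.2969]), array([0.6287, 0.2938]), array([0.6246, 0.2897])]
d1 [188.9921 179.0434] 507.0 [212.0566 317.678 ] 630.5 xyz [0.7096 0.3029 0.0387] reproj [0.0333 0.3454] [array([0.7206, 0.3113]), array([0.7179, 0.3091]), array([0.7139, 0.3059]), array([0.7087, 0.3016])]
stripe [273.5857 269.3429] 35.0 [272.928 260.771] 361.0 xyz [0.5714 0.1168 0.0319] reproj [ -2.8596 -28.9921] [array([0.51  , 0.1114]), array([0.5088, 0.1107]), array([0.5071, 0.1096]), array([0.5048, 0.1081])]
tag T [273.6777 268.3248] 136.5 ((273.8460998535156, 269.7691955566406), (19.414505004882812, 15.531603813171387), 56.3099365234375)
[[0.5175 0.1375]
 [0.5371 0.1089]
 [0.5006 0.0841]
 [0.4812 0.1126]]
tag S [352.8015 270.2828] 419.0 ((351.066650390625, 271.2188720703125), (12.68632698059082, 52.07632827758789), 73.0724868774414)
[[0.5347 0.1066]
 [0.4362 0.0412]
 [0.4277 0.0853]
 [0.5235 0.147 ]]
```

```bash
python3 - <<'E'
from h import *
np.set_printoptions(precision=4,suppress=True)
s=r.sense(); print(np.array(s['ee_rot']),s['tcp_pos'],s['gripper_width'])
from m1 import blob
T=r.capture('top');S=r.capture('side')
for lo in (170,190,210):
    ca,k=blob(T,[5,0,lo],[60,90,255],(199,254)); cb,_=blob(S,[5,0,140],[60,70,255],(311,324)); print(lo,ca,cv2.contourArea(k),tri([ray(T,*ca),ray(S,*cb)]),onz(T,ca,.016))
for n,a,b in (('tag',(282,282),0),):
    x=T['pixels'][int(a[1]),int(a[0])]; print(x,cv2.cvtColor(T['pixels'],cv2.COLOR_RGB2HSV)[275:300:5,282:292:3].tolist())
E
```

```text
[[-0.9156 -0.402  -0.0006]
 [-0.402   0.9156  0.0012]
 [ 0.0001  0.0013 -1.    ]] [ 0.2512 -0.5719  0.2389] 0.9998650311798419
170 [197.985  254.2387] 810.5 [0.5413 0.2792 0.019 ] [0.5425 0.28   0.016 ]Traceback (most recent call last):
  File "<stdin>", line 7, in <module>
  File "m1.py", line 10, in blob
    k=min(cs,key=lambda k:np.linalg.norm(cen(k)-near)); return cen(k),k
ValueError: min() iterable argument is empty
```

servo_tool(
  targets=[
    [0.7, 1.2, 0, 0, 87],
    [1.4, 2.4, 0, 0, 87],
    [2.1, 3.6, 0, 0, 87],
    [2.8, 4.8, 0, 0, 87],
    [3.5, 6.0, 0, 0, 87],
  ],
)

```text
time_s: 0.72
tcp_pos: [0.3567, -0.3906, 0.2396]
ee_rot: [[-0.916, -0.402, 0.0], [-0.402, 0.916, -0.0], [-0.0, -0.0, -1.0]]
wrist_force: [0.7, 0.1, -0.1]
gripper_width: 1.002
gripper_force: 0.0
```

servo_tool(
  targets=[
    [0.7, 1.19, 0, -0.1, 87],
    [1.4, 2.38, 0, -0.2, 87],
    [2.1, 3.57, 0, -0.27, 87],
    [2.8, 4.76, 0, -0.27, 87],
    [3.5, 5.95, 0, -0.27, 87],
  ],
)

```text
time_s: 1.13
tcp_pos: [0.4619, -0.2118, 0.2399]
ee_rot: [[-0.99, -0.143, 0.001], [-0.143, 0.99, -0.0], [-0.001, -0.0, -1.0]]
wrist_force: [2.0, 0.5, 0.2]
gripper_width: 1.001
gripper_force: 0.0
```

servo_tool(
  targets=[
    [0.7, 1.19, 0, 0, 87],
    [1.4, 2.38, 0, 0, 87],
    [2.1, 3.57, 0, 0, 87],
    [2.8, 4.76, 0, 0, 87],
    [3.5, 5.95, 0, 0, 87],
  ],
)

```text
time_s: 1.55
tcp_pos: [0.5669, -0.0332, 0.2398]
ee_rot: [[-0.99, -0.144, 0.0], [-0.144, 0.99, 0.0], [-0.0, 0.0, -1.0]]
wrist_force: [0.7, -0.7, -0.4]
gripper_width: 0.996
gripper_force: 0.0
```

servo_tool(
  targets=[
    [0.6, 1.1, 0, 0, 87],
    [1.2, 2.2, 0, 0, 87],
    [1.8, 3.2, 0, 0, 87],
    [2.5, 4.3, 0, 0, 87],
    [2.5, 4.3, 0, 0, 87],
  ],
)

```text
time_s: 1.97
tcp_pos: [0.6441, 0.099, 0.2381]
ee_rot: [[-0.989, -0.148, 0.001], [-0.148, 0.989, 0.001], [-0.001, 0.0, -1.0]]
wrist_force: [-0.0, -0.5, 0.0]
gripper_width: 1.002
gripper_force: 0.0
```

```bash
python3 - <<'E'
from h import *
np.set_printoptions(precision=4,suppress=True)
c=r.capture('wrist'); save(c,'w1'); print(np.array(c['world_from_camera']),r.sense()['tcp_pos'],r.sense()['ee_rot'])
for n,p in (('stray',[.641,.0945,.028]),('place',[.5415,.279,.016]),('tag',[.50,.1,.008])): print(n,proj(c,np.array(p)))
E
```

```text
[[-0.1483  0.9421  0.3007  0.5615]
 [ 0.9889  0.1411  0.0454  0.0872]
 [ 0.0004  0.3041 -0.9527  0.3826]
 [ 0.      0.      0.      1.    ]] [0.6424 0.0967 0.2381] [[-0.9892 -0.1468 -0.0011]
 [-0.1468  0.9892 -0.0002]
 [ 0.0011 -0.0001 -1.    ]]
stray [312.4598 200.9717]
place [528.9259 121.6206]
tag [342.1574  41.0999]
```

View pics/w1.png

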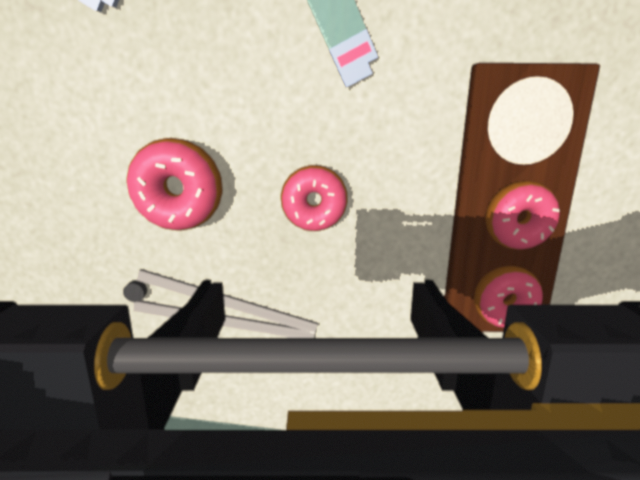

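The wrist view puts the stray doughnut at (314,198), the round at (531,120) and the tag's frosted end at (355,60). All agree with the estimates to 2–3 px. I'll refine them numerically.

```bash
cat > m2.py <<'E'
from m1 import *
P=([150,90,60],[180,255,255])
c=r.capture('wrist')
a,k=blob(c,*P,(314,198)); print('stray',a,onz(c,a,.022),tri([ray(c,*a),ray(r.capture('top'),281.5,210.4)]), 'dia', np.linalg.norm(np.diff([onz(c,(k[:,0,0].min(),a[1]),.022),onz(c,(k[:,0,0].max(),a[1]),.022)],axis=0)))
b,k=blob(c,[10,0,200],[60,60,255],(531,120)); print('round',b,cv2.contourArea(k),onz(c,b,.016))
# round: enclosed bright disc inside the board
g=cv2.cvtColor(c['pixels'],cv2.COLOR_RGB2GRAY)[60:170,475:588]; m=(g>130).astype(np.uint8); n,l,st,ce=cv2.connectedComponentsWithStats(m); i=l[60,56]; e=ce[i]+[475,60]; print('disc',e,st[i],onz(c,e,.016),tri([ray(c,*e),ray(r.capture('top'),197.985,254.24)]))
print(r.sense()['tcp_pos'])
E
python3 m2.py
```

```text
stray [315.7506 201.5888] [0.6403 0.0954 0.022 ] [0.6374 0.0942 0.0384] dia 0.060036327571191324
round [531.8623 122.6206] 5550.0 [0.54   0.2796 0.016 ]
disc [531.8835 122.6261] [  14   19   86   88 5878] [0.54   0.2797 0.016 ] [0.541  0.2783 0.0201]
[0.6408 0.0932 0.2393]
```

servo_tool(
  targets=[
    [0, 0.06, -1.3, 0, 87],
    [0, 0.06, -2.6, 0, 87],
    [0, 0.06, -3.9, 0, 87],
    [0, 0.06, -4.9, 0, 87],
    [0, 0.06, -5.7, 0, 87],
  ],
)

```text
time_s: 2.58
tcp_pos: [0.6394, 0.0936, 0.0663]
ee_rot: [[-0.99, -0.141, -0.003], [-0.141, 0.99, -0.001], [0.003, -0.0, -1.0]]
wrist_force: [-1.1, -0.3, -0.4]
gripper_width: 0.998
gripper_force: 0.0
```

servo_tool(
  targets=[
    [0, 0, -0.6, 0, 87],
    [0, 0, -1.1, 0, 87],
    [0, 0, -1.6, 0, 87],
    [0, 0, -1.6, 0, 87],
    [0, 0, -1.6, 0, 60],
  ],
)

```text
time_s: 3.0
tcp_pos: [0.6409, 0.0943, 0.0209]
ee_rot: [[-0.99, -0.142, -0.001], [-0.142, 0.99, -0.0], [0.001, -0.0, -1.0]]
wrist_force: [0.9, -0.0, -1.4]
gripper_width: 0.975
gripper_force: 0.0
```

servo_tool(
  targets=[
    [0, 0, 0, 0, 58],
    [0, 0, 0, 0, 58],
    [0, 0, 0, 0, 58],
    [0, 0, 0, 0, 58],
    [0, 0, 0, 0, 58],
  ],
)

```text
time_s: 3.42
tcp_pos: [0.6416, 0.0955, 0.0217]
ee_rot: [[-0.99, -0.143, 0.001], [-0.143, 0.99, 0.0], [-0.001, -0.0, -1.0]]
wrist_force: [-0.6, -1.6, 4.0]
gripper_width: 0.75
gripper_force: 30.0
```

servo_tool(
  targets=[
    [0, 0, 0.7, 0, 58],
    [0, 0, 1.4, 0, 58],
    [0, 0, 2.2, 0, 58],
    [-0.5, 0.9, 2.4, 0, 58],
    [-1.1, 2.0, 2.4, 0, 58],
  ],
)

```text
time_s: 3.83
tcp_pos: [0.6102, 0.1551, 0.0951]
ee_rot: [[-0.99, -0.139, 0.005], [-0.139, 0.99, 0.002], [-0.005, 0.001, -1.0]]
wrist_force: [0.1, 0.8, -1.4]
gripper_width: 0.757
gripper_force: 30.0
```

servo_tool(
  targets=[
    [-0.6, 1.1, 0, 0, 58],
    [-1.2, 2.2, 0, 0, 58],
    [-1.8, 3.3, 0, 0, 58],
    [-2.25, 4.1, 0, 0, 58],
    [-2.25, 4.1, 0, 0, 58],
  ],
)

```text
time_s: 4.25
tcp_pos: [0.5386, 0.2827, 0.0926]
ee_rot: [[-0.989, -0.149, 0.0], [-0.149, 0.989, 0.001], [-0.0, 0.001, -1.0]]
wrist_force: [-0.5, 0.1, -0.4]
gripper_width: 0.753
gripper_force: 30.0
```

```bash
python3 - <<'E'
from m1 import *
c=r.capture('wrist'); save(c,'w2'); t=r.sense()['tcp_pos']; print(t)
print('tcp px',proj(c,np.array(t)),'expected doughnut top px',proj(c,np.array([t[0],t[1],t[2]+.007])),'place px',proj(c,np.array([.5408,.279,.016])))
a,k=blob(c,[150,90,60],[180,255,255],proj(c,np.array(t))); print(a,cv2.contourArea(k),onz(c,a,t[2]+.001))
E
```

```text
[0.5394 0.2809 0.0925]
tcp px [311.4142 320.111 ] expected doughnut top px [311.1751 328.9691] place px [309.7425 257.5596]
[317.3407 299.049 ] 10578.5 [0.5288 0.2818 0.0935]
```

View pics/w2.png

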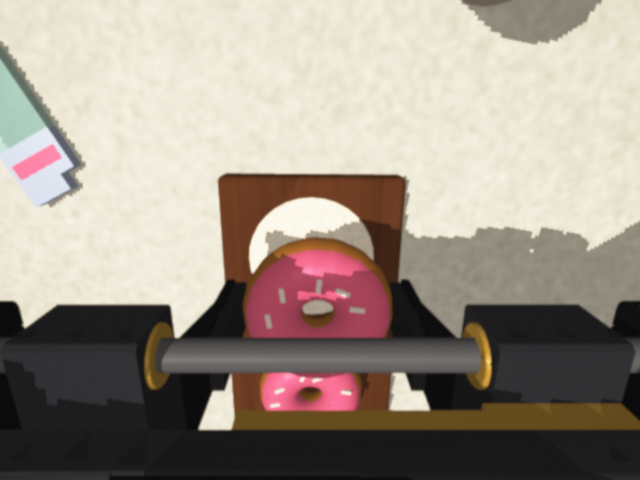

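servo_tool(
  targets=[
    [0.02, 0, -0.7, 0, 58],
    [0.02, 0, -1.3, 0, 58],
    [0.02, 0, -1.7, 0, 58],
    [0.02, 0, -1.8, 0, 58],
    [0.02, 0, -1.85, 0, 58],
  ],
)

```text
time_s: 4.72
tcp_pos: [0.541, 0.277, 0.0373]
ee_rot: [[-0.99, -0.142, -0.003], [-0.142, 0.99, -0.003], [0.003, -0.002, -1.0]]
wrist_force: [-4.2, -0.2, 12.1]
gripper_width: 0.753
gripper_force: 30.0
```

servo_tool(
  targets=[
    [0, 0, 0, 0, 58],
    [0, 0, 0, 0, 66],
    [0, 0, 0, 0, 72],
    [0, 0, 0, 0, 80],
    [0, 0, 0, 0, 84],
  ],
)

```text
time_s: 5.13
tcp_pos: [0.5418, 0.2785, 0.0371]
ee_rot: [[-0.99, -0.143, 0.001], [-0.143, 0.99, 0.0], [-0.001, 0.0, -1.0]]
wrist_force: [0.5, 0.3, 0.1]
gripper_width: 0.9
gripper_force: 0.0
```

servo_tool(
  targets=[
    [0, 0, 0, 0, 84],
    [0, 0, 0.3, 0, 84],
    [0, 0, 1.2, 0, 84],
    [0, 0, 2.4, 0, 84],
    [0, 0, 3.6, 0, 84],
  ],
)

```text
time_s: 5.55
tcp_pos: [0.541, 0.2782, 0.1462]
ee_rot: [[-0.99, -0.144, -0.001], [-0.144, 0.99, -0.001], [0.002, -0.001, -1.0]]
wrist_force: [0.9, 1.5, 0.6]
gripper_width: 0.964
gripper_force: 0.0
```

servo_tool(
  targets=[
    [0.1, -1.0, 0.8, 0, 84],
    [0.2, -2.1, 1.6, 0, 84],
    [0.3, -3.2, 2.2, 0, 84],
    [0.4, -4.4, 2.6, 0, 84],
    [0.6, -5.6, 3.0, 0, 84],
  ],
)

```text
time_s: 5.97
tcp_pos: [0.559, 0.1093, 0.2374]
ee_rot: [[-0.99, -0.144, 0.002], [-0.144, 0.99, 0.001], [-0.002, 0.001, -1.0]]
wrist_force: [-0.2, 0.7, -1.3]
gripper_width: 0.969
gripper_force: 0.0
```

servo_tool(
  targets=[
    [0, -0.3, 0, 0, 84],
    [0, -0.3, 0, 0, 84],
    [0, -0.3, 0, 0, 84],
    [0, -0.3, 0, 0, 84],
    [0, -0.3, 0, 0, 84],
  ],
)

```text
time_s: 6.38
tcp_pos: [0.5591, 0.1026, 0.2345]
ee_rot: [[-0.989, -0.145, -0.001], [-0.145, 0.989, -0.0], [0.001, -0.0, -1.0]]
wrist_force: [0.6, 0.2, -0.8]
gripper_width: 0.962
gripper_force: 0.0
```

```bash
python3 - <<'E'
from m1 import *
P=([150,90,60],[180,255,255])
T=r.capture('top');S=r.capture('side');c=r.capture('wrist'); save(c,'w3'); t=r.sense()['tcp_pos']; print(t)
q=np.array([.541,.279,.04]); a,_=blob(T,*P,proj(T,q)); b,_=blob(S,*P,proj(S,q)); print('placed',a,b,proj(T,q),tri([ray(T,*a),ray(S,*b)]))
print('green tag px',proj(c,np.array([.46,-.03,.008])))
hsv=cv2.cvtColor(c['pixels'],cv2.COLOR_RGB2HSV)
e=proj(c,np.array([.495,.098,.008])); print(e)
for v in range(-60,61,15): print(hsv[int(e[1])+v,int(e[0])-30:int(e[0])+31:15].tolist())
E
```

```text
[0.5592 0.1025 0.2346]
placed [196.7656 252.4522] [311.3752 314.4803] [195.8164 253.0516] [0.5415 0.2774 0.0384]
green tag px [185.4665  72.1054]
[322.0126 133.9033]
[[75, 42, 194], [76, 41, 191], [24, 35, 176], [24, 31, 225], [24, 26, 231]]
[[74, 42, 194], [76, 45, 192], [75, 46, 190], [24, 29, 231], [25, 32, 223]]
[[73, 36, 211], [76, 43, 191], [76, 46, 189], [22, 35, 194], [26, 30, 226]]
[[25, 33, 223], [75, 43, 188], [74, 43, 188], [76, 44, 184], [26, 31, 225]]
[[24, 27, 234], [73, 40, 213], [75, 45, 188], [97, 33, 204], [25, 31, 227]]
[[24, 30, 229], [23, 29, 231], [108, 24, 229], [172, 135, 247], [115, 22, 225]]
[[24, 31, 225], [25, 32, 226], [132, 20, 224], [109, 27, 227], [22, 34, 174]]
[[24, 28, 231], [24, 29, 230], [24, 28, 231], [24, 30, 227], [26, 30, 227]]
[[23, 29, 230], [24, 29, 228], [24, 30, 230], [24, 29, 232], [24, 29, 232]]
```

View pics/w3.png

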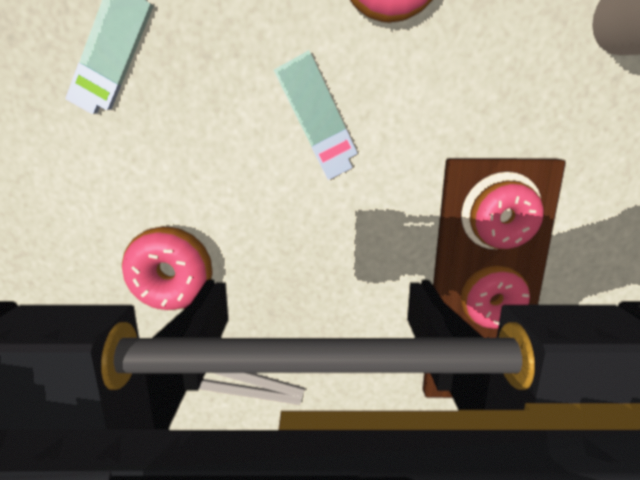

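The doughnut sits on the round at (507,215). The tag runs from (295,60) to (340,165), with the frosted end and stripe at the lower right.

```bash
cat > m3.py <<'E'
from m1 import *
def tagmask(c,x0,x1,y0,y1,smin=14):
    h=cv2.cvtColor(c['pixels'],cv2.COLOR_RGB2HSV); m=((h[...,0]>55)&(h[...,1]>smin)).astype(np.uint8)*255
    z=np.zeros_like(m); z[y0:y1,x0:x1]=m[y0:y1,x0:x1]; z=cv2.morphologyEx(z,cv2.MORPH_CLOSE,np.ones((5,5)))
    k=max(cv2.findContours(z,cv2.RETR_EXTERNAL,cv2.CHAIN_APPROX_NONE)[0],key=cv2.contourArea); return k
if __name__=='__main__':
    c=r.capture('wrist'); k=tagmask(c,260,380,40,200)
    w=np.array([onz(c,p,.008)[:2] for p in k[:,0]],np.float32)
    rc=cv2.minAreaRect((w*1000).astype(np.float32)); print(rc,cv2.boxPoints(rc))
    s,_=blob(c,[150,90,60],[180,255,255],(334,151)); sw=onz(c,s,.008)[:2]; ctr=np.array(rc[0])/1000
    d=sw-ctr; print('stripe',s,sw,'dist',np.linalg.norm(d))
    T=r.capture('top'); st,_=blob(T,[150,60,60],[180,255,255],(273,269)); S=r.capture('side'); ss,kk=blob(S,[150,60,60],[180,255,255],(338,273)); print(st,ss,cv2.contourArea(kk),tri([ray(c,*s),ray(T,*st)]),tri([ray(c,*s),ray(S,*ss)]))
    b=cv2.boxPoints(rc)/1000; e=[(b[i]-b[(i+1)%4]) for i in (0,1)]; ax=max(e,key=np.linalg.norm); ax/=np.linalg.norm(ax); ax*=np.sign(ax@d); print('axis',ax,'heading deg',np.degrees(np.arctan2(ax[1],ax[0])))
    for x in (-25,-20,0): print(x,ctr+ax*x/1000)
    s=r.sense(); print(s['tcp_pos'],s['ee_rot'],s['joints'])
E
python3 m3.py
```

```text
((481.03277587890625, 92.97259521484375), (109.14515686035156, 35.70161819458008), 35.096343994140625) [[426.1189  76.2012]
 [446.6456  46.9906]
 [535.9467 109.744 ]
 [515.4199 138.9546]]
stripe [334.485  150.7868] [0.5086 0.1118] dist 0.033404422209023635
[273.3188 269.4457] [337.5 273.5] 26.0 [0.5074 0.1108 0.0236] [0.508  0.1116 0.0115]
axis [0.8182 0.575 ] heading deg 35.096344
-25 [0.4606 0.0786]
-20 [0.4647 0.0815]
0 [0.481 0.093]
[0.5593 0.1021 0.2348] [[-0.9896 -0.1442 -0.0004]
 [-0.1442  0.9896 -0.0002]
 [ 0.0004 -0.0001 -1.    ]] [  26.6655   16.7707   -8.0683   -0.0007  -65.1834 -108.3767]
```

servo_tool(
  targets=[
    [-0.8, -0.2, -0.4, 0.12, 60],
    [-1.6, -0.4, -1.2, 0.24, 60],
    [-2.4, -0.6, -2.0, 0.36, 60],
    [-3.29, -0.79, -2.8, 0.468, 60],
    [-3.29, -0.79, -4.0, 0.468, 60],
  ],
)

```text
time_s: 7.1
tcp_pos: [0.4575, 0.0769, 0.116]
ee_rot: [[-0.816, -0.578, 0.002], [-0.578, 0.816, 0.002], [-0.002, 0.0, -1.0]]
wrist_force: [0.2, 1.0, -1.1]
gripper_width: 0.718
gripper_force: 0.0
```

servo_tool(
  targets=[
    [0, 0, -1.0, 0, 60],
    [0, 0, -1.8, 0, 60],
    [0, 0, -2.0, 0, 60],
    [0, 0, -2.0, 0, 60],
    [0, 0, -2.0, 0, 60],
  ],
)

```text
time_s: 7.52
tcp_pos: [0.4616, 0.0782, 0.0557]
ee_rot: [[-0.818, -0.575, 0.001], [-0.575, 0.818, 0.0], [-0.001, -0.001, -1.0]]
wrist_force: [-0.0, 0.4, -0.2]
gripper_width: 0.692
gripper_force: 0.0
```

```bash
python3 - <<'E'
from m3 import *
c=r.capture('wrist'); save(c,'w4'); s=r.sense(); t=np.array(s['tcp_pos']); R=np.array(s['ee_rot']); print(t,np.degrees(np.arctan2(R[1,1],R[0,1])),s['joints'])
k=tagmask(c,0,640,0,300); w=np.array([onz(c,p,.008)[:2] for p in k[:,0]],np.float32)*1000
print(cv2.minAreaRect(w.astype(np.float32)), proj(c,np.array([.4606,.0786,.008])))
E
```

```text
[0.462  0.0785 0.0563] 125.08601977744523 [ 29.593   20.3367 -34.4423   0.0375 -35.069  -84.5375]
((350.68597412109375, 143.04141235351562), (90.98762512207031, 84.05719757080078), 49.26630401611328) [318.4355 272.5932]
```

View pics/w4.png

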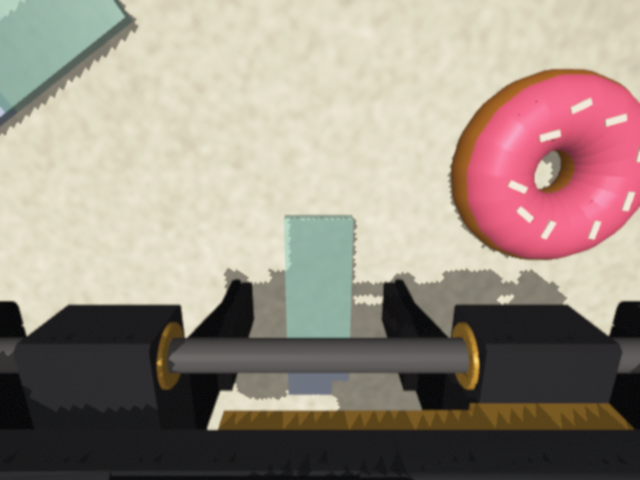

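The fingers straddle the clear part squarely: the tag's centre is at column 319, its tail at row 215, and the frosted end starts near row 373. I'll descend and grip.

servo_tool(
  targets=[
    [0, 0, -0.6, 0, 60],
    [0, 0, -1.0, 0, 60],
    [0, 0, -1.23, 0, 60],
    [0, 0, -1.23, 0, 60],
    [0, 0, -1.23, 0, 36],
  ],
)

```text
time_s: 7.98
tcp_pos: [0.4614, 0.0782, 0.019]
ee_rot: [[-0.818, -0.575, 0.001], [-0.575, 0.818, 0.001], [-0.001, -0.0, -1.0]]
wrist_force: [0.1, 0.5, 1.0]
gripper_width: 0.661
gripper_force: 0.0
```

servo_tool(
  targets=[
    [0, 0, 0, 0, 28],
    [0, 0, 0, 0, 28],
    [0, 0, 0, 0, 28],
    [0, 0, 0, 0, 28],
    [0, 0, 0, 0, 28],
  ],
)

```text
time_s: 8.4
tcp_pos: [0.461, 0.078, 0.0187]
ee_rot: [[-0.819, -0.574, 0.001], [-0.574, 0.819, 0.0], [-0.001, -0.0, -1.0]]
wrist_force: [-0.9, -0.2, 4.2]
gripper_width: 0.408
gripper_force: 30.0
```

servo_tool(
  targets=[
    [0, 0, 0.3, 0, 28],
    [0, 0, 0.8, 0, 28],
    [0, 0, 1.5, 0, 28],
    [0, 0, 2.4, 0, 28],
    [0, 0, 3.0, 0, 28],
  ],
)

```text
time_s: 8.82
tcp_pos: [0.4612, 0.078, 0.1106]
ee_rot: [[-0.818, -0.575, 0.002], [-0.575, 0.818, 0.001], [-0.002, -0.001, -1.0]]
wrist_force: [1.3, -0.2, -0.7]
gripper_width: 0.407
gripper_force: 30.0
```

servo_tool(
  targets=[
    [0.6, 0.52, 0, 0.11, 28],
    [1.2, 1.04, 0, 0.22, 28],
    [1.8, 1.56, 0, 0.33, 28],
    [2.4, 2.1, 0, 0.44, 28],
    [3.0, 2.6, 0, 0.55, 28],
  ],
)

```text
time_s: 9.23
tcp_pos: [0.5513, 0.1565, 0.1088]
ee_rot: [[-0.393, -0.92, 0.0], [-0.92, 0.393, 0.0], [-0.0, -0.0, -1.0]]
wrist_force: [0.9, 0.2, -1.0]
gripper_width: 0.408
gripper_force: 30.0
```

servo_tool(
  targets=[
    [0.6, 0.52, 0, 0.11, 28],
    [1.2, 1.04, 0, 0.22, 28],
    [1.8, 1.6, 0, 0.33, 28],
    [2.4, 2.2, 0, 0.44, 28],
    [2.75, 2.62, 0, 0.55, 28],
  ],
)

```text
time_s: 9.65
tcp_pos: [0.6347, 0.2357, 0.1084]
ee_rot: [[0.146, -0.989, 0.001], [-0.989, -0.146, 0.0], [-0.0, -0.001, -1.0]]
wrist_force: [0.3, 1.2, 0.0]
gripper_width: 0.406
gripper_force: 30.0
```

servo_tool(
  targets=[
    [0, 0, 0, 0, 28],
    [0, 0, -0.4, 0, 28],
    [0, 0, -0.8, 0, 28],
    [0, 0, -1.1, 0, 28],
    [0, 0, -1.2, 0, 28],
  ],
)

```text
time_s: 10.07
tcp_pos: [0.631, 0.2329, 0.0692]
ee_rot: [[0.139, -0.99, -0.005], [-0.99, -0.139, -0.003], [0.002, 0.005, -1.0]]
wrist_force: [0.6, -0.5, -0.6]
gripper_width: 0.4
gripper_force: 30.0
```

```bash
python3 - <<'E'
from m3 import *
s=r.sense(); t=np.array(s['tcp_pos']); R=np.array(s['ee_rot']); print(t,np.degrees(np.arctan2(R[1,1],R[0,1])),s['joints'],s['wrist_force'])
S=r.capture('side'); T=r.capture('top')
a=np.hstack([S['pixels'][200:380,150:400],T['pixels'][130:310,130:380]])
cv2.imwrite('pics/b1.png',cv2.resize(cv2.cvtColor(a,cv2.COLOR_RGB2BGR),None,fx=1.6,fy=1.6))
E
```

```text
[0.631  0.2329 0.0692] -172.01267414143976 [ 33.9795  35.2061  -3.4327  -0.0529 -51.6847 -25.959 ] [ 0.6309 -0.4585 -0.5552]
```

View pics/b1.png

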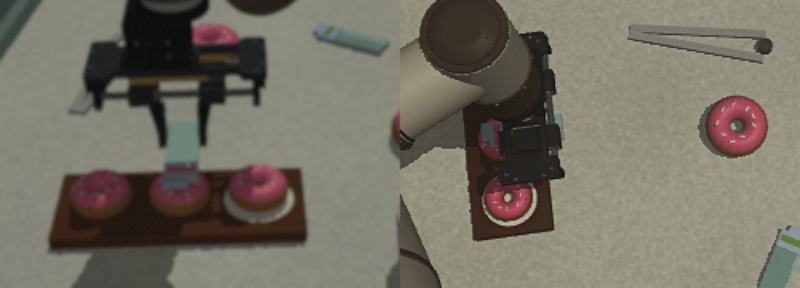

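The side crop shows the tag over the middle fixed doughnut with its frosted end above it. I'll press slowly so the tag pivots in the fingers.

servo_tool(
  targets=[
    [0.05, 0.05, -0.15, 0, 28],
    [0.05, 0.05, -0.3, 0, 28],
    [0.05, 0.05, -0.4, 0, 28],
    [0.05, 0.05, -0.5, 0, 28],
    [0.05, 0.05, -0.6, 0, 28],
  ],
)

```text
time_s: 10.58
tcp_pos: [0.6355, 0.2359, 0.0567]
ee_rot: [[0.141, -0.99, 0.002], [-0.99, -0.141, 0.0], [0.0, -0.002, -1.0]]
wrist_force: [-2.4, -1.9, 9.7]
gripper_width: 0.406
gripper_force: 30.0
```

servo_tool(
  targets=[
    [0, 0, -0.1, 0, 28],
    [0, 0, -0.2, 0, 28],
    [0, 0, -0.3, 0, 28],
    [0, 0, -0.4, 0, 28],
    [0, 0, -0.4, 0, 28],
  ],
)

```text
time_s: 11.0
tcp_pos: [0.636, 0.2365, 0.0448]
ee_rot: [[0.142, -0.99, 0.004], [-0.99, -0.142, 0.001], [-0.001, -0.004, -1.0]]
wrist_force: [-1.4, -0.2, 8.3]
gripper_width: 0.41
gripper_force: 30.0
```

```bash
python3 - <<'E'
from m3 import *
s=r.sense(); print(s['tcp_pos'],s['wrist_force'],s['moment'])
S=r.capture('side');W=r.capture('wrist')
a=np.hstack([cv2.resize(S['pixels'][220:360,180:360],(514,400)),cv2.resize(W['pixels'],(286,214)).repeat(1,0) if 0 else cv2.copyMakeBorder(cv2.resize(W['pixels'],(286,214)),0,186,0,0,0)])
cv2.imwrite('pics/b2.png',cv2.cvtColor(a,cv2.COLOR_RGB2BGR))
E
```

```text
[0.636  0.2365 0.0448] [-1.3663 -0.1624  8.2541] [-0.0106  0.579   0.0191]
```

View pics/b2.png

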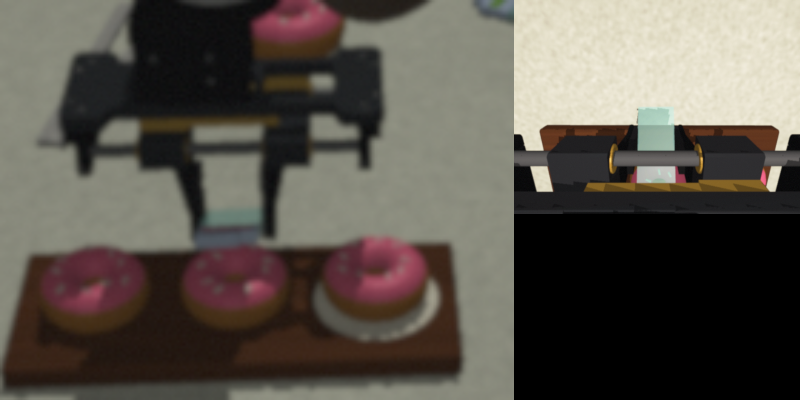

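The tag is pivoting, and I estimate about 30° now. One more small press, then lift and centre it over the board.

servo_tool(
  targets=[
    [0, 0, -0.05, 0, 28],
    [0, 0, -0.1, 0, 28],
    [0, 0, -0.12, 0, 28],
    [0, 0, -0.12, 0, 28],
    [0, 0, 0.1, 0, 28],
  ],
)

```text
time_s: 11.52
tcp_pos: [0.6351, 0.236, 0.046]
ee_rot: [[0.14, -0.99, 0.001], [-0.99, -0.14, 0.001], [-0.001, -0.001, -1.0]]
wrist_force: [-0.1, -0.5, 0.4]
gripper_width: 0.409
gripper_force: 30.0
```

servo_tool(
  targets=[
    [0, 0, 0.5, 0, 28],
    [0, 0, 1.1, 0, 28],
    [0, 0, 1.9, 0, 28],
    [-0.05, 0.4, 2.7, 0, 28],
    [-0.1, 0.8, 3.3, 0, 28],
  ],
)

```text
time_s: 11.93
tcp_pos: [0.6322, 0.2598, 0.1464]
ee_rot: [[0.14, -0.99, 0.002], [-0.99, -0.139, 0.001], [-0.001, -0.002, -1.0]]
wrist_force: [1.1, 0.4, -0.3]
gripper_width: 0.407
gripper_force: 30.0
```

servo_tool(
  targets=[
    [-0.05, 0.3, 0.2, 0, 28],
    [-0.05, 0.37, 0.3, 0, 28],
    [-0.05, 0.37, 0.3, 0, 28],
    [-0.05, 0.37, 0.3, 0, 28],
    [-0.05, 0.37, 0.3, 0, 28],
  ],
)

```text
time_s: 12.35
tcp_pos: [0.6294, 0.2701, 0.1512]
ee_rot: [[0.14, -0.99, -0.003], [-0.99, -0.14, -0.002], [0.001, 0.003, -1.0]]
wrist_force: [0.2, -0.2, -0.3]
gripper_width: 0.406
gripper_force: 30.0
```

```bash
python3 - <<'E'
from m3 import *
s=r.sense(); t=np.array(s['tcp_pos']); print(t,s['gripper_force'],s['gripper_width'],s['time_s'])
S=r.capture('side');W=r.capture('wrist')
v=np.array([-.141,.99,0]); u=np.array([.99,.141,0]); G=t-[0,0,.0145]
for n,c in (('S',S),('W',W)):
  for a in (0,20,35,50):
    A=np.radians(a); ax=v*np.cos(A)+[0,0,np.sin(A)]; nz=-v*np.sin(A)+[0,0,np.cos(A)]
    print(n,a,'frosted end top',proj(c,G+.08*ax+.004*nz).round(),'tail top',proj(c,G-.03*ax+.004*nz).round(),'stripe',proj(c,G+.0585*ax+.004*nz).round())
cv2.imwrite('pics/b3.png',cv2.cvtColor(np.hstack([cv2.resize(S['pixels'][130:330,180:360],(360,400)),cv2.resize(W['pixels'][140:440,150:480],(440,400))]),cv2.COLOR_RGB2BGR))
E
```

```text
[0.6294 0.2701 0.1512] 29.998567700386047 0.4063522345919387 12.35
S 0 frosted end top [255. 289.] tail top [259. 250.] stripe [256. 281.]
S 20 frosted end top [254. 272.] tail top [259. 256.] stripe [255. 268.]
S 35 frosted end top [254. 258.] tail top [259. 260.] stripe [255. 259.]
S 50 frosted end top [254. 245.] tail top [259. 265.] stripe [255. 249.]
W 0 frosted end top [319. 448.] tail top [319. 243.] stripe [319. 413.]
W 20 frosted end top [319. 488.] tail top [319. 237.] stripe [319. 437.]
W 35 frosted end top [319. 510.] tail top [318. 238.] stripe [319. 448.]
W 50 frosted end top [320. 520.] tail top [318. 242.] stripe [319. 448.]
```

View pics/b3.png

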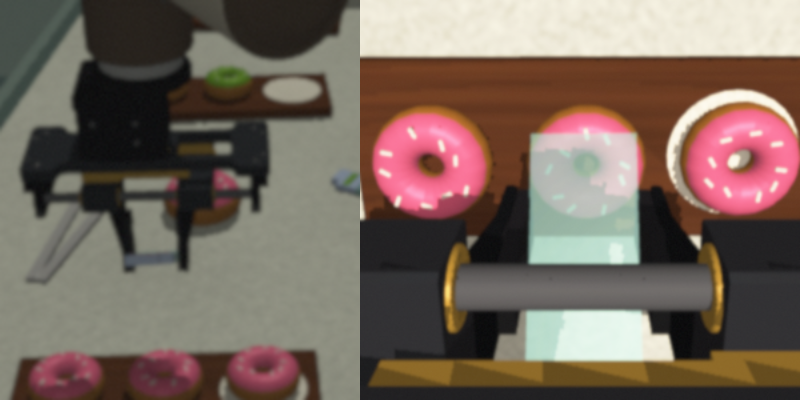

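The side view shows the tag edge-on at rows 256–264, which matches the 35° prediction (258–260). The doughnut sits within about 2 mm of the round's centre. I'm handing the job in.

```bash
python3 -c "
from station import r
print(r.finish_job())"
```

```text
the job is handed in; nothing more can be done
None
```

The job is handed in, though the hand-in returned no verdict: by my measurements the stray doughnut lies within about 2 mm of the paper round's centre, and the pink tag is held by its clear part over the pink board, frosted end up at about 35°, roughly 15 cm above the counter.

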